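# Fetch the touch-up paint from behind the spray cans

## Task

I want the jar of black stair paint (black lid) that is hemmed in at the back of the cardboard carton: first lift out the three spray cans around it and stand all three in the shallow wooden tray, then fetch the jar and stand it in the middle of the round cork coaster. After that put each spray can back in the very compartment it came from, standing upright on the carton's floor. Set things down rather than dropping them, tip nothing over, and leave the white-lidded jar and the paint brush where they are.

Things in the scene. Friction and masses are not known exactly. Their poses are not given: they have to be found in the camera images.
- carton: fixed open carton, 144 mm deep (x, away from robot) by 214 wide (y), origin under its centre. Floor 4 mm, walls 85 mm high, flaps folded out 20 mm. Dividers 4 mm thick, 60 high, make 2 x 3 compartments 66 mm square, centred at x -35 (front), +35 (back), y -70, 0, +70. Black jar back middle, cans beside and before it, white jar and tape roll (38 high) in front corners
- black_jar: the paint jar to fetch: dark jar with a black lid and a paper label, 52 mm diameter, 95 mm tall, about 220 g; the 52 mm wide lid takes up the top 23 mm (72 to 95 mm above its foot), the place to grip it. Origin: centre of its foot, z up
- can_red: spray can with a red cap and red band, 52 mm diameter, 150 mm tall, about 180 g; grip it by the 44 mm wide cap, its top 37 mm. Stands in a compartment of the carton next to the black-lidded jar: left, right or in front of it. Origin: centre of its foot, z up along its axis
- can_blue: spray can with a blue cap and blue band, 52 mm diameter, 150 mm tall, about 180 g; grip it by the 44 mm wide cap, its top 37 mm. Stands in a compartment of the carton next to the black-lidded jar: left, right or in front of it. Origin: centre of its foot, z up along its axis
- can_yellow: spray can with a yellow cap and yellow band, 52 mm diameter, 150 mm tall, about 180 g; grip it by the 44 mm wide cap, its top 37 mm. Stands in a compartment of the carton next to the black-lidded jar: left, right or in front of it. Origin: centre of its foot, z up along its axis
- tray: shallow empty brown wooden tray, fixed, on the left or right of the desk: 270 mm long (its x) by 130 mm wide (its y), 6 mm rim 18 mm high, floor 6 mm thick; origin at the centre of its underside. The three cans stand in it one behind another along its x
- coaster: round cork coaster, fixed, on the other side of the desk: 96 mm diameter, 5 mm thick; origin at the centre of its underside
- white_jar: white jar with a white lid, same shape as the black one, in a front corner compartment of the carton; leave it there. Origin: centre of its foot
- brush: flat paint brush lying crosswise on the desk about 115 mm beyond the coaster's centre (seen from the robot), 170 mm long along its x, 16 mm high; leave it there. Origin: about its middle, at the desk

How it is judged:
By the outcome, as a careful person would: the job done as asked, in the order asked, and still so for the second after the job is handed in, with the robot touching nothing.
It also fails if it takes over 134 s, if anything falls off the work surface, if the arm or the gripper's body presses on something with over 40 N, if the wrist force passes 120 N, or if a joint passes its speed limit or range.

## Robot

A 6-joint arm with a two-finger parallel gripper is mounted at the origin on the work surface. World frame = base frame: x ahead of the robot, y to its left, z up, the work surface at z = 0. Lengths are in mm, angles in degrees, forces in N, time in s.
With the tool pointing down it reaches from about 350 to 850 mm from the base axis. Payload 8.1 kg.
Tool frame: the origin (TCP) lies midway between the tips of the shut fingers; the grasp point (between the pads) lies 19 mm behind it; z points along the fingers, y is the line along which they close (so a half turn about z gives the same grasp; the last joint's range is limited). The gripper opens to 85 mm and grips with 20 to 120 N. Pads are 22 mm wide; open, the fingers measure 114 mm over their backs; the gripper's body (76 mm by 85 mm) begins 54 mm behind the grasp point. The pads swing forward as they close: fully open they stand 13 mm farther back than shut.
Start: joints at [62.086, 7.471, 85.268, -0, 87.261, -4.893], TCP at [234.625, 552.229, 231.292] pointing down, gripper open.
Joint ranges: [-169.43, 169.43], [-51.17, 129.36], [1.28, 143.12], [-76.62, 256.62], [0, 156.53], [-152.29, 152.29]. Speed limits (degrees/s): [136.94, 136.94, 159.86, 180, 180, 180].

## Interface

Orientations are given as [roll, pitch, yaw] about the fixed x, y, z axes, in that order (R = Rz(yaw) Ry(pitch) Rx(roll)).
In Python, from bench import r gives the robot as it stands.
- The arm moves only by the shell command python3 steer.py 'ROWS' [FORCE]. ROWS is a JSON list that holds a single list of rows (three levels of brackets), with 1 to 8 rows, each of 7 numbers: a rotation vector rx, ry, rz in degrees, then dx, dy, dz in mm, then the finger opening in mm; each row is the pose to reach, as a shift and turn from the pose commanded when the command began, along the tool's axes at that moment; what a row does not reach only later rows make up. A row lasts 1/8 s, in which the tool goes at most 62.5 mm and 10.7 degrees, less where a joint would pass 70% of its speed; a pose out of reach is approached as far as the arm can. The fingers move at their own pace and stop on an object; FORCE is the grip in N (left out, the last holds). Time passes only in rows, so rows that do not move let the fingers close. It prints the time, the measured TCP pose, the force, the opening and the grip force at its end. Input that does not fit is refused with a message, and nothing moves.
- r.sense(): the state, without advancing time (a new reading comes with each control period).
- r.snapshot(name): name is "scene" or "top" or "wrist"; returns a dict with "pixels" (400x640x3 uint8, blue, green, red), "fx", "fy", "cx", "cy" (pixels), "D" ([k1, k2, p1, p2, k3] as OpenCV has them; the pictures are not rectified), "pose" (4x4, takes a point from camera to world coordinates). Camera axes: x right, y up, looking along -z (the intrinsics and any distortion apply to the point x, -y, -z); pixel columns grow to the right and rows downward; lengths in mm; the calibration is good to about 2 mm. A picture is of the moment at which its call begins. There is no depth.
- r.hand_in(): hands the job in; it is judged then, once.
The state is a dict: "time": time; "joint_pos": joint angles; "qd": joint speeds; "joint_efforts": joint torques, N m; "tool_pos": TCP position; "tcp_rot": TCP orientation; "ft_force": force on the tool from outside, world axes, zero at the start; "wrist_torque": the same for the moment, N m; "finger_gap": finger opening in mm; "grip_force": force on a finger pad.
Only numpy, scipy, OpenCV 4.12 (cv2) and the standard library are available. Lean on these libraries where they do the work, as an engineer would, in place of code of your own. Each camera call takes 0.05 s, during which the arm holds its last target. There are 200 camera calls.

## Working session

There is one attempt and no reset: what is moved stays moved. The work goes in short steps, Python scripts to look and compute and a shell command to move; the robot and the scene stay as the last step left them, time stands still between calls to the robot, and variables do not carry over. Pictures are saved under pics/ and viewed, at most 14 in all, crops included, and the job is handed in when it is done.

```bash
ls; mkdir -p pics
python3 - <<'E'
from bench import r
import cv2
for n in("scene","top"):
    s=r.snapshot(n); cv2.imwrite(f"pics/{n}0.png",s["pixels"]); print(n,s["fx"],s["fy"],s["cx"],s["cy"],s["D"],s["pose"])
print(r.sense())
E
```

```text
bench.py
pics
steer.py
scene 466.3840032963015 466.3840032963015 316.52064656182466 201.11231868676265 [0.0232384 0.        0.        0.        0.       ] [[-5.34947253e-01 -6.60400743e-01  5.26974662e-01  1.05442136e+03]
 [ 8.44882205e-01 -4.16406664e-01  3.35826666e-01  3.00532482e+02]
 [-2.34441867e-03  6.24881067e-01  7.80716437e-01  7.59221793e+02]
 [ 0.00000000e+00  0.00000000e+00  0.00000000e+00  1.00000000e+00]]
top 486.1499287771619 486.1499287771619 328.50447492782746 194.1544072396285 [-0.03046609  0.          0.          0.          0.        ] [[-8.70859218e-03  9.92373338e-01 -1.22960636e-01  4.08079253e+02]
 [-9.99844889e-01 -1.05240117e-02 -1.41224648e-02 -7.30228403e+00]
 [-1.53087967e-02  1.22818577e-01  9.92311059e-01  1.13635005e+03]
 [ 0.00000000e+00  0.00000000e+00  0.00000000e+00  1.00000000e+00]]
{'time': 0.1, 'joint_pos': array([ 6.20851049e+01,  7.51293801e+00,  8.53247535e+01,  1.22971742e-03,
        8.72616969e+01, -4.89008061e+00]), 'qd': array([-0.09609864, -0.10430532, -0.11473477, -0.0241022 , -0.10201342,
       -0.11905774]), 'joint_efforts': array([ 1.78668124e-03, -5.70947278e+01, -5.01946056e+01, -8.00719704e-05,
        8.07767414e-03,  8.56120278e-05]), 'tool_pos': array([234.38167538, 551.77294039, 230.31042286]), 'tcp_rot': array([-1.79901078e+02, -9.69603829e-03,  1.56975117e+02]), 'ft_force': array([ 0.19298312, -0.55783329, -0.4982904 ]), 'wrist_torque': array([ 0.0238507 , -0.04413376,  0.02725028]), 'grip_force': 0.0, 'finger_gap': 85.36854235301779}
```
View pics/scene0.png

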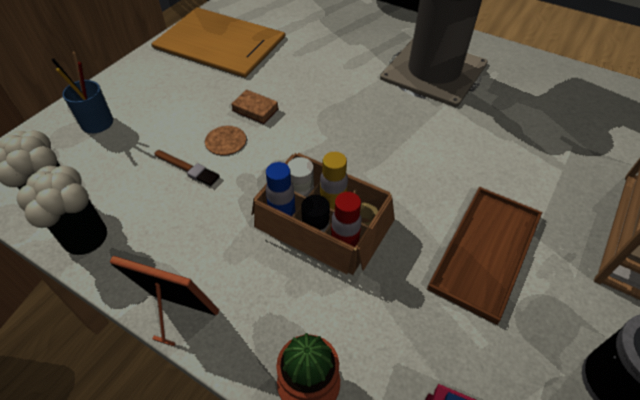

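View pics/top0.png

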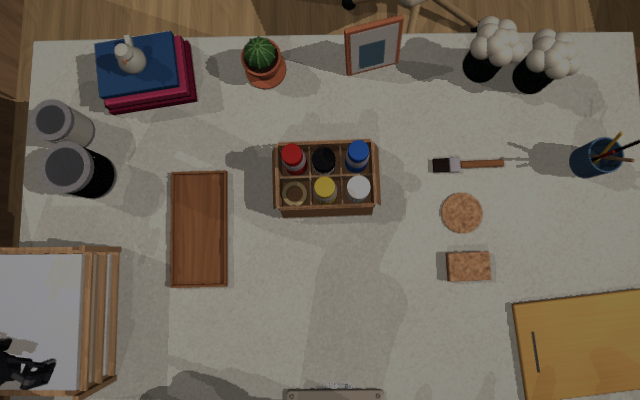

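The scene picture shows the carton at the centre (about 325,215) with the blue cap at (278,175), yellow (335,165), red (348,205) and black lid (316,208). The tray is at (487,252), the coaster at (226,139) and the brush at (187,167). In the top view, up is +x and left is +y: red (292,157) is back-left, blue (357,152) back-right and yellow (325,187) front-middle. The tray is at (199,229) and the coaster at (462,213).

Create h.py:
```python
import numpy as np, cv2
from bench import r
def ray(s,p):
    K=np.array([[s["fx"],0,s["cx"]],[0,s["fy"],s["cy"]],[0,0,1]])
    u=cv2.undistortPoints(np.float64(p).reshape(1,1,2),K,np.array(s["D"])).ravel()
    d=s["pose"][:3,:3]@np.array([u[0],-u[1],-1]); return s["pose"][:3,3],d/np.linalg.norm(d)
def plane(s,p,z):
    o,d=ray(s,p); return o+d*(z-o[2])/d[2]
def tri(*sp):
    A=np.zeros((3,3));b=np.zeros(3);R=[ray(*q) for q in sp]
    for o,d in R:
        M=np.eye(3)-np.outer(d,d);A+=M;b+=M@o
    x=np.linalg.solve(A,b)
    return x,[np.linalg.norm((np.eye(3)-np.outer(d,d))@(x-o)) for o,d in R]
def hsv(s): return cv2.cvtColor(s["pixels"],cv2.COLOR_BGR2HSV)
HUE={"red":(172,8,150),"blue":(105,125,120),"yellow":(18,32,120)}
def mask(s,c):
    H=hsv(s);a,b,sm=HUE[c];h=H[...,0]
    m=((h>=a)&(h<=b) if a<b else (h>=a)|(h<=b))&(H[...,1]>sm)&(H[...,2]>60)
    return m.astype(np.uint8)
def blobs(m,roi,amin=60):
    x0,y0,x1,y1=roi;k=np.zeros_like(m);k[y0:y1,x0:x1]=m[y0:y1,x0:x1]
    n,L,st,ce=cv2.connectedComponentsWithStats(k)
    return [(ce[i].round(1),st[i],L==i) for i in range(1,n) if st[i][4]>=amin]
```

Run:
```python
from h import *
S=r.snapshot("scene");T=r.snapshot("top")
P={}
for c in HUE:
    for n,s,roi in(("S",S,(245,140,400,270)),("T",T,(265,130,385,220))):
        for ce,st,m in blobs(mask(s,c),roi,25): print(c,n,ce,st)
# tray, coaster
for nm,roiS,roiT,ll,hh in(("tray",(420,180,550,325),(165,165,232,292),(3,70,40),(20,255,255)),("coaster",(200,120,250,158),(438,190,486,237),(3,60,60),(20,255,255))):
    q=[]
    for s,roi in((S,roiS),(T,roiT)):
        m=cv2.inRange(hsv(s),np.array(ll),np.array(hh)); b=max(blobs(m,roi),key=lambda b:b[1][4])
        c=max(cv2.findContours(b[2].astype(np.uint8),0,1)[0],key=cv2.contourArea);c=cv2.convexHull(c)
        if nm=="coaster":
            e=cv2.fitEllipse(c);q.append((s,e[0]));print(nm,e,plane(s,e[0],5))
        else:
            a=cv2.approxPolyN(c,4).reshape(-1,2); print(nm,a.tolist())
            for p in a: print(plane(s,p,18).round(1))
    if q: print(tri(*q))
for n,s,b in(("sc",S,(230,130,410,280)),("tp",T,(260,120,390,225))):
    im=s["pixels"][b[1]:b[3],b[0]:b[2]]; cv2.imwrite(f"pics/{n}1.png",cv2.convertScaleAbs(cv2.resize(im,None,fx=4,fy=4,interpolation=cv2.INTER_CUBIC),alpha=1.5))
```

```text
red S [347.6 201.3] [335 191  26  21 428]
red T [291.6 153.7] [281 143  22  23 375]
blue S [277.5 170.9] [266 162  24  18 340]
blue T [358.3 150.2] [348 140  21  22 341]
yellow S [334.6 161.6] [322 152  25  28 385]
yellow S [369.5 207.1] [361 202  17  13  90]
yellow T [324.3 186.5] [314 176  21  23 379]
tray [[542, 212], [499, 322], [426, 288], [478, 186]]
[338.8 375.1  18. ]
[610.3 379.5  18. ]
[617.1 250.6  18. ]
[340.8 244.5  18. ]
tray [[227, 286], [170, 288], [170, 172], [227, 170]]
[338.3 241.7  18. ]
[334.4 372.7  18. ]
[603.1 380.8  18. ]
[606.2 246.   18. ]
coaster ((225.18035888671875, 139.97955322265625), (29.569347381591797, 41.796165466308594), 81.80956268310547) [ 505.00367449 -299.42184011    5.        ]
coaster ((461.4061279296875, 212.65162658691406), (40.28268051147461, 41.81663513183594), 127.2190933227539) [ 501.56223323 -300.48049975    5.        ]
(array([ 502.13989948, -301.86671137,    1.30404336]), [np.float64(0.49101174199262215), np.float64(0.4910117419926056)])
```

View pics/tp1.png

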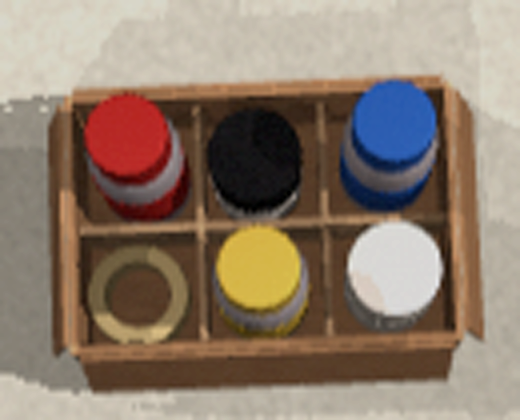

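Crop of the top view (4x, offset 260,120): red cap disc is centred at about (127,137), black lid (254,158), blue (394,125), yellow (260,267), white lid (395,268) and tape ring (138,293). The middle divider top runs from (80,231) to (446,216).

Run:
```python
from h import *
S=r.snapshot("scene");T=r.snapshot("top");W=r.snapshot("wrist")
pr=lambda *a:print(*[np.round(x,1) if not isinstance(x,str) else x for x in a])
for c,s,t in(("red",(347.6,201.3),(291.6,153.7)),("blue",(277.5,170.9),(358.3,150.2)),("yellow",(334.6,158.5),(324.3,186.5))):
    pr(c,*tri((S,s),(T,t)),"planeT",plane(T,t,145),plane(S,s,145))
f=lambda x,y:(260+x/4-.375,120+y/4-.375)
for n,p,z in(("divL",(80,231),64),("divR",(446,216),64),("blk",(254,158),99),("wht",(395,268),99),("d1b",(195,108),64),("d1f",(206,338),64),("d2b",(322,103),64),("d2f",(330,333),64)): pr(n,plane(T,f(*p),z))
st=r.sense();pr(st["tool_pos"],st["tcp_rot"])
pr(W["pose"],[W["fx"],W["fy"],W["cx"],W["cy"]],W["D"])
from scipy.spatial.transform import Rotation as R
Rt=R.from_euler("xyz",st["tcp_rot"],degrees=True).as_matrix()
pr("cam in tool",Rt.T@(W["pose"][:3,3]-st["tool_pos"]),Rt.T@W["pose"][:3,:3])
```

```text
red [615.5  82.4 149.6] [0. 0.] planeT [616.5  82.8 145. ] [612.2  80.9 145. ]
blue [621.6 -56.1 149.4] [0.5 0.5] planeT [622.3 -55.9 145. ] [618.7 -59.2 145. ]
yellow [545.7  15.1 153.7] [0. 0.] planeT [546.9  15.3 145. ] [538.4  11.  145. ]
divL [579.9 117.   64. ]
divR [586.1 -87.6  64. ]
blk [613.4  18.5  99. ]
wht [552.3 -57.   99. ]
d1b [649.3  52.4  64. ]
d1f [519.1  46.7  64. ]
d2b [651.3 -19.2  64. ]
d2f [521.2 -22.1  64. ]
[234.5 552.1 231.1] [-180.   -0.  157.]
[[ 4.000e-01 -9.000e-01 -3.000e-01  1.665e+02]
 [ 9.000e-01  4.000e-01  1.000e-01  5.806e+02]
 [-0.000e+00 -3.000e-01  1.000e+00  3.735e+02]
 [ 0.000e+00  0.000e+00  0.000e+00  1.000e+00]] [278.4 278.4 322.1 196.7] [-0.  0.  0.  0.  0.]
cam in tool [  73.7   -0.5 -142.5] [[-0.   1.   0.3]
 [ 1.   0.  -0. ]
 [-0.   0.3 -1. ]]
```

Triangulated cap centres come out at z≈150, consistent with the text. The carton centre is at about (583,15), yaw about 1.8°. Next I move above the carton for a wrist view.

```bash
python3 steer.py '[[[0, 0, -5, -40, -30, -10, 60], [0, 0, -12, -85, -65, -20, 60], [0, 0, -20, -130, -100, -35, 60], [0, 0, -24.8, -178, -136, -50, 60], [0, 0, -24.8, -226, -172, -60, 60], [0, 0, -24.8, -274, -208, -70, 60], [0, 0, -24.8, -322, -245, -70, 60], [0, 0, -24.8, -360, -275, -70, 60]]]' 40
python3 - <<'E'
from h import *
from scipy.spatial.transform import Rotation as R
st=r.sense();Rt=R.from_euler("xyz",st["tcp_rot"],degrees=True).as_matrix()
print(st["tool_pos"],st["tcp_rot"],Rt.T@(np.array([540,15,300])-st["tool_pos"]))
E
```

```text
time: 1.35
tool_pos: [459.3, 156.2, 301.7]
tcp_rot: [180.0, 0.1, -178.3]
ft_force: [-0.6, 0.2, -0.5]
finger_gap: 59.5
grip_force: 0.0
[459.29019959 156.21499927 301.70352423] [ 1.79997384e+02  5.91624531e-02 -1.78276159e+02] [ -76.42342223 -143.57909553    1.77588201]
```

```bash
python3 steer.py '[[[0, 0, 0, -25, -47, 0, 60], [0, 0, 0, -50, -95, 0, 60], [0, 0, 0, -77, -143, 0, 60], [0, 0, 0, -77, -143, 0, 60]]]'
python3 - <<'E'
from h import *
W=r.snapshot("wrist"); cv2.imwrite("pics/w1.png",W["pixels"]); print(r.sense()["tool_pos"],W["pose"].round(3))
E
```

```text
time: 1.85
tool_pos: [540.8, 14.4, 300.6]
tcp_rot: [-180.0, -0.0, -178.5]
ft_force: [-1.3, 0.1, -0.1]
finger_gap: 59.6
grip_force: 0.0
[540.09385051  16.26171796 300.80896404] [[-2.60000e-02 -9.58000e-01 -2.85000e-01  4.67041e+02]
 [ 1.00000e+00 -2.50000e-02 -7.00000e-03  1.25240e+01]
 [-0.00000e+00 -2.85000e-01  9.58000e-01  4.43282e+02]
 [ 0.00000e+00  0.00000e+00  0.00000e+00  1.00000e+00]]
```

View pics/w1.png

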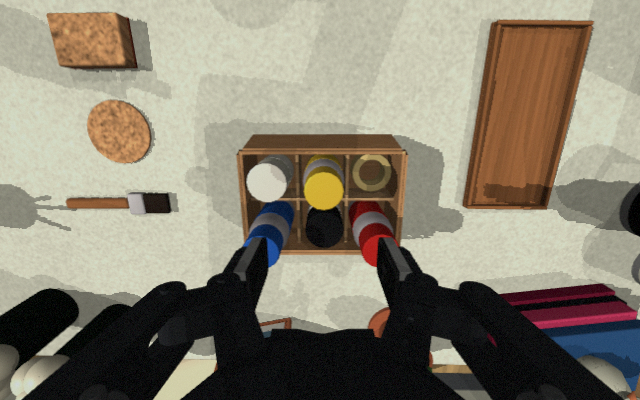

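The wrist view shows the white lid at (267,182), yellow cap (324,190), tape (371,173) and black lid (324,228). The blue and red caps are at (267,248) and (378,246), partly behind the fingers. Divider crossings are near (303,200) and (345,199), the coaster at (119,131), and the tray corners at (494,21), (591,23), (546,208) and (467,206).

```bash
cat > m.py <<'E'
from h import *
W=r.snapshot("wrist");T=r.snapshot("top");S=r.snapshot("scene")
pr=lambda *a:print(*[np.round(x,1) if not isinstance(x,str) else x for x in a])
g=max(blobs(mask(W,"yellow"),(280,140,350,215)),key=lambda b:b[1][4])
ys=np.where(g[2]);pr("yel blob",g[0],g[1])
t=(324.3,186.5)
pr("yellow W/T",*tri((W,g[0]),(T,t)),"W/S/T",*tri((W,g[0]),(T,t),(S,(334.6,158.5))))
f=lambda x,y:(260+x/4-.375,120+y/4-.375)
# divider crossings in two views
for n,w,t in(("cross R",(303,200),f(327,221)),("cross L",(345,199),f(201,226)),("blk lid",(324,228),f(254,158)),("wht",(267,182),f(395,268)),("tape",(371,173),f(138,293))): pr(n,plane(W,w,64),plane(T,t,64),"tri",*tri((W,w),(T,t)))
m=cv2.inRange(hsv(W),np.array((3,60,60)),np.array((20,255,255)))
b=max(blobs(m,(80,90,160,170)),key=lambda b:b[1][4]);c=cv2.convexHull(cv2.findContours(b[2].astype(np.uint8),0,1)[0][0]);e=cv2.fitEllipse(c)[0]
pr("coaster",plane(W,e,5),*tri((W,e),(T,(461.4,212.65)),(S,(225.2,140))))
for w,t in(((494,21),(227,286.5)),((591,23),(170.5,288)),((546,208),(170.5,172)),((467,206),(227,170.5))): pr("tray",plane(W,w,18),plane(T,t,18),*tri((W,w),(T,t)))
E
python3 m.py
```

```text
yel blob [321.4 188.9] [ 301  167   43   44 1407]
yellow W/T [547.7  15.7 139.3] [0.2 0.2] W/S/T [545.   15.2 152.9] [1.  0.8 0.5]
cross R [585.   -9.5  64. ] [584.  -21.2  64. ] tri [588.9 -16.   45.6] [5.7 5.7]
cross L [581.9  50.3  64. ] [582.   49.2  64. ] tri [581.6  49.7  65.2] [0.5 0.5]
blk lid [627.3  21.7  64. ] [620.3  19.3  64. ] tri [614.2  19.8  94.7] [1.3 1.3]
wht [560.  -60.1  64. ] [557.1 -58.7  64. ] tri [555.6 -57.5  79.4] [0.7 0.7]
tape [543.2  84.5  64. ] [544.6  84.5  64. ] tri [545.1  85.4  57. ] [0.6 0.6]
coaster [ 500.6 -299.6    5. ] [ 501.6 -302.2    0.9] [0.8 0.7 0.6]
tray [340.  242.5  18. ] [337.2 241.7  18. ] [338.1 243.2  15.1] [1.4 1.4]
tray [338.4 374.4  18. ] [334.4 371.6  18. ] [336.6 372.3  19.1] [2.4 2.4]
tray [602.2 380.8  18. ] [603.1 379.7  18. ] [602.2 379.2  19.8] [0.6 0.6]
tray [602.3 252.   18. ] [605. 246.  18.] [600.5 244.   30.8] [2.5 2.5]
```

```bash
cat > d.py <<'E'
import sys
from h import *
from scipy.spatial.transform import Rotation as R
s=r.sense();Rt=R.from_euler("xyz",s["tcp_rot"],degrees=True).as_matrix()
for a in sys.argv[1:]:
    print(a,"->",(Rt.T@(np.array([float(v) for v in a.split(",")])-s["tool_pos"])).round(1))
print(s["tool_pos"].round(1),s["tcp_rot"].round(1))
E
python3 d.py 616,82.4,185 616,82.4,117
```

```text
616,82.4,185 -> [-78.5  61.2 116.4]
616,82.4,117 -> [-78.5  61.2 184.4]
[539.5  18.7 301.4] [ 180.    -0.  -178.2]
```

```bash
python3 steer.py '[[[0, 0, 0, -26, 20, 38, 70], [0, 0, 0, -52, 40, 76, 70], [0, 0, 0, -78, 60, 116, 70], [0, 0, 0, -78, 60, 116, 70], [0, 0, 0, -78, 60, 116, 70]]]' && python3 d.py 616,82.4,117
python3 - <<'E'
from h import *
W=r.snapshot("wrist"); cv2.imwrite("pics/w2.png",W["pixels"]); print(r.sense()["tool_pos"],r.sense()["joint_pos"])
p=W["pose"]
E
python3 d.py 616,82.4,117
```

```text
time: 2.68
tool_pos: [615.7, 81.0, 186.4]
tcp_rot: [-180.0, 0.0, -178.1]
ft_force: [0.2, -0.1, 0.2]
finger_gap: 69.9
grip_force: 0.0
616,82.4,117 -> [-0.3  1.4 69.4]
[615.7  81.  186.4] [-180.     0.  -178.1]
[616.30070598  80.61221979 187.58281603] [ 2.73414037e+00  1.19194539e+01  8.48984094e+01 -1.23585242e-02
  8.30191122e+01 -8.91006441e+01]
616,82.4,117 -> [ 0.4  1.8 70.6]
[616.3  80.6 187.6] [-180.     0.2 -178.2]
```

View pics/w2.png

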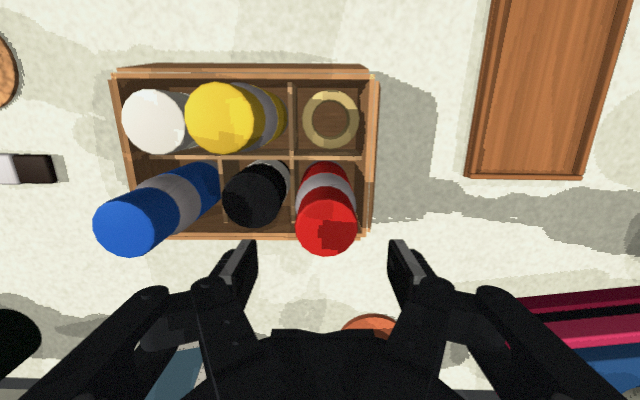

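The wrist view from above red shows the cap discs of red at about (327,227), blue (128,228), yellow (222,119), and the lids of black at (252,200) and white (154,122). The fingers are centred at column 322.

```bash
python3 - <<'E'
from h import *
W=r.snapshot("wrist")
for n,p,z in(("red",(327,227),154),("blue",(128,228),154),("yel",(222,119),154),("blk",(252,200),99),("wht",(154,122),99),("crossL",(293,157.5),64),("crossR",(221,158),64)):
    print(n,plane(W,p,z).round(1))
print(r.sense()["tool_pos"])
E
python3 d.py 616,83,117
```

```text
red [616.6  84.  154. ]
blue [621.7 -52.  154. ]
yel [547.7  17.5 154. ]
blk [616.7  19.7  99. ]
wht [553.4 -56.3  99. ]
crossL [584.   51.8  64. ]
crossR [586.7 -17.1  64. ]
[616.58176583  80.28843893 188.05288986]
616,83,117 -> [ 0.8  2.7 71.1]
[616.6  80.3 188.1] [-180.     0.2 -178.2]
```

```bash
python3 steer.py '[[[0, 0, 0, 0, 3, 25, 70], [0, 0, 0, 0, 3, 50, 70], [0, 0, 0, 0, 3, 69, 70], [0, 0, 0, 0, 3, 69, 70], [0, 0, 0, 0, 3, 69, 40], [0, 0, 0, 0, 3, 69, 40], [0, 0, 0, 0, 3, 69, 40], [0, 0, 0, 0, 3, 69, 40]]]' 40; python3 d.py
```

```text
time: 3.78
tool_pos: [617.1, 83.3, 118.2]
tcp_rot: [180.0, 0.2, -178.2]
ft_force: [0.1, -0.9, 5.4]
finger_gap: 42.9
grip_force: 41.2
[617.1  83.3 118.2] [ 180.     0.2 -178.2]
```

```bash
python3 steer.py '[[[0, 0, 0, 0, 0, -35, 40], [0, 0, 0, 0, 0, -80, 40], [0, 0, 0, 0, 0, -130, 40], [0, 0, 0, 8, 40, -135, 40], [0, 0, 0, 25, 90, -135, 40], [0, 0, 0, 40, 140, -135, 40], [0, 0, 0, 54, 190, -135, 40], [0, 0, 0, 54, 231, -135, 40]]]' && python3 steer.py '[[[0, 0, 0, 0, 0, 0, 40], [0, 0, 0, 0, 0, 0, 40], [0, 0, 0, 0, 0, 0, 40]]]'; python3 d.py 555.5,312.6,121.5 555.5,312.6,119.5; python3 -c "
from h import *
cv2.imwrite('pics/w3.png',r.snapshot('wrist')['pixels'])"
```

```text
time: 4.78
tool_pos: [553.4, 314.4, 251.5]
tcp_rot: [180.0, -0.0, -178.2]
ft_force: [0.5, 0.1, -1.9]
finger_gap: 43.1
grip_force: 41.1
time: 5.15
tool_pos: [555.0, 311.3, 251.2]
tcp_rot: [-180.0, -0.0, -178.3]
ft_force: [1.1, -0.1, -1.6]
finger_gap: 43.0
grip_force: 41.3
555.5,312.6,121.5 -> [ -0.6   1.4 129.7]
555.5,312.6,119.5 -> [ -0.6   1.4 131.7]
[555.  311.3 251.2] [-180.    -0.  -178.3]
```

View pics/w3.png

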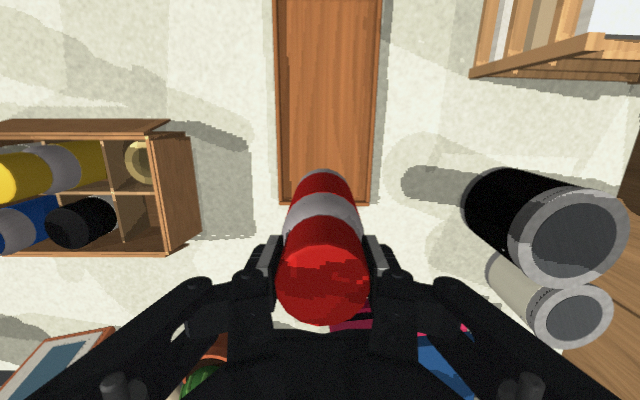

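The red can hangs upright at (322,240), above the tray's far end (rear rim at row 204).

```bash
python3 steer.py '[[[0, 0, 0, 0, 1, 35, 40], [0, 0, 0, 0, 1, 80, 40], [0, 0, 0, 0, 1, 115, 40], [0, 0, 0, 0, 1, 126, 40], [0, 0, 0, 0, 1, 129, 40], [0, 0, 0, 0, 1, 129, 40]]]'
```

```text
time: 5.95
tool_pos: [555.8, 313.7, 124.2]
tcp_rot: [179.9, 0.1, -178.2]
ft_force: [-0.1, -1.1, -0.7]
finger_gap: 43.0
grip_force: 41.4
```

```bash
python3 steer.py '[[[0, 0, 0, 0, 0, 1, 40], [0, 0, 0, 0, 0, 1.5, 40], [0, 0, 0, 0, 0, 1.5, 40]]]'
```

```text
time: 6.32
tool_pos: [554.8, 313.5, 121.2]
tcp_rot: [180.0, 0.0, -178.2]
ft_force: [0.2, -0.0, -1.3]
finger_gap: 42.9
grip_force: 41.4
```

```bash
python3 steer.py '[[[0, 0, 0, 0, 0, 0.7, 40], [0, 0, 0, 0, 0, 0.7, 40]]]' | grep -E 'pos|ft_'; python3 steer.py '[[[0, 0, 0, 0, 0, 0.7, 40], [0, 0, 0, 0, 0, 0.7, 40]]]'| grep -E 'pos|ft_'
```

```text
tool_pos: [554.7, 313.5, 120.3]
ft_force: [0.8, -0.3, -0.4]
tool_pos: [555.0, 313.5, 120.2]
ft_force: [-3.2, -0.6, 5.6]
```

```bash
python3 steer.py '[[[0, 0, 0, 0, 0, 0, 70], [0, 0, 0, 0, 0, 0, 70], [0, 0, 0, 0, 0, 0, 70], [0, 0, 0, 0, 0, -30, 70], [0, 0, 0, 0, 0, -75, 70], [0, 0, 0, 2, -40, -75, 70], [0, 0, 0, 4, -90, -75, 70], [0, 0, 0, 7, -140, -75, 70]]]' && python3 steer.py '[[[0, 0, 0, 3, -50, 0, 70], [0, 0, 0, 6, -100, 0, 70], [0, 0, 0, 10, -157, 0, 70], [0, 0, 0, 10, -157, 0, 70], [0, 0, 0, 10, -157, 0, 70]]]'
python3 - <<'E'
from h import *
W=r.snapshot("wrist");im=W["pixels"].copy()
cv2.imwrite("pics/w4.png",im)
b=max(blobs(mask(W,"yellow"),(200,100,450,280)),key=lambda b:b[1][4]);print(b[0],b[1],plane(W,b[0],145))
T=r.snapshot("top")
b=max(blobs(mask(T,"red"),(140,100,260,220)),key=lambda b:b[1][4]);print("red",b[0],plane(T,b[0],150))
E
python3 d.py 547.5,16.5,117
```

```text
time: 7.82
tool_pos: [551.8, 172.1, 194.4]
tcp_rot: [-180.0, 0.0, -178.2]
ft_force: [1.0, 0.2, -0.7]
finger_gap: 70.0
grip_force: 0.0
time: 8.45
tool_pos: [546.9, 16.1, 194.4]
tcp_rot: [180.0, 0.0, -178.3]
ft_force: [0.0, 0.1, -0.0]
finger_gap: 69.8
grip_force: 0.0
[321.6 216.7] [ 291  182   62   69 3284] [545.73614435  15.75318728 145.        ]
red [179.6 184.6] [553.44607869 314.1238975  150.        ]
547.5,16.5,117 -> [-0.6 -0.6 77.3]
[546.9  17.1 194.3] [ 180.    -0.  -178.2]
```

View pics/w4.png

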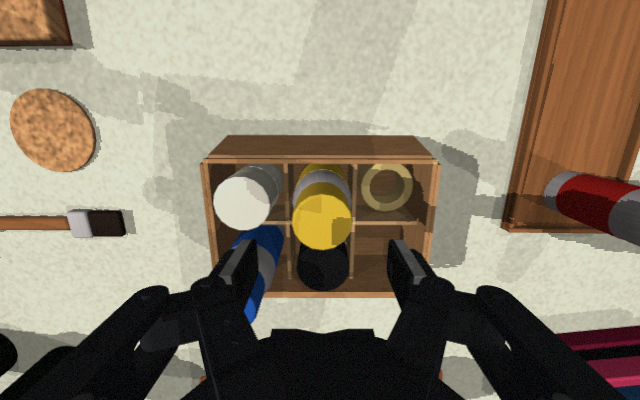

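Red stands in the tray at (600,200). The yellow cap is at (322,220), centred between the fingers. The fingers' way down is clear.

```bash
python3 steer.py '[[[0, 0, 0, 0, 0, 30, 70], [0, 0, 0, 0, -0.5, 60, 70], [0, 0, 0, 0, -0.5, 76, 70], [0, 0, 0, 0, -0.5, 76, 70], [0, 0, 0, 0, -0.5, 76, 40], [0, 0, 0, 0, -0.5, 76, 40], [0, 0, 0, 0, -0.5, 76, 40], [0, 0, 0, 0, -0.5, 76, 40]]]' 40; python3 d.py 470.5,311.2,250
```

```text
time: 9.55
tool_pos: [548.2, 15.5, 120.2]
tcp_rot: [-180.0, 0.2, -178.2]
ft_force: [1.0, 1.4, 6.6]
finger_gap: 43.1
grip_force: 41.0
470.5,311.2,250 -> [  68.1  297.9 -130. ]
[548.2  15.5 120.2] [-180.     0.2 -178.2]
```

```bash
python3 steer.py '[[[0, 0, 0, 0, 0, -35, 40], [0, 0, 0, 0, 0, -80, 40], [0, 0, 0, 0, 0, -130, 40], [0, 0, 0, 10, 45, -135, 40], [0, 0, 0, 22, 95, -135, 40], [0, 0, 0, 33, 145, -135, 40], [0, 0, 0, 45, 195, -135, 40], [0, 0, 0, 57, 250, -135, 40]]]' | grep pos && python3 steer.py '[[[0, 0, 0, 11, 48, 0, 40], [0, 0, 0, 11, 48, 0, 40], [0, 0, 0, 11, 48, 35, 40], [0, 0, 0, 11, 48, 85, 40], [0, 0, 0, 11, 48, 118, 40], [0, 0, 0, 11, 48, 126, 40], [0, 0, 0, 11, 48, 130, 40], [0, 0, 0, 11, 48, 130, 40]]]' | grep -E "pos|ft_"
```

```text
tool_pos: [481.6, 264.8, 253.5]
tool_pos: [470.7, 311.5, 125.1]
ft_force: [-0.1, -0.6, -1.0]
```

```bash
python3 steer.py '[[[0, 0, 0, 0, 0, 1, 40], [0, 0, 0, 0, 0, 2, 40], [0, 0, 0, 0, 0, 2, 40]]]' | grep -E 'pos|ft_'; python3 steer.py '[[[0, 0, 0, 0, 0, 0.8, 40], [0, 0, 0, 0, 0, 0.8, 40]]]'| grep -E 'pos|ft_'
```

```text
tool_pos: [470.1, 311.6, 122.2]
ft_force: [-0.3, 0.6, 1.3]
tool_pos: [470.4, 311.7, 122.2]
ft_force: [-2.3, -1.1, 8.2]
```

```bash
python3 steer.py '[[[0, 0, 0, 0, 0, 0, 70], [0, 0, 0, 0, 0, 0, 70], [0, 0, 0, 0, 0, 0, 70], [0, 0, 0, 0, 0, -30, 70], [0, 0, 0, 0, 0, -75, 70], [0, 0, 0, -15, -40, -75, 70], [0, 0, 0, -33, -87, -75, 70], [0, 0, 0, -52, -137, -75, 70]]]' |grep pos&& python3 steer.py '[[[0, 0, 0, -19, -50, 0, 70], [0, 0, 0, -38, -100, 0, 70], [0, 0, 0, -57, -150, 0, 70], [0, 0, 0, -74, -197, 0, 70], [0, 0, 0, -88, -234, 0, 70], [0, 0, 0, -88, -234, 0, 70], [0, 0, 0, -88, -234, 0, 70]]]'|grep pos
python3 - <<'E'
from h import *
W=r.snapshot("wrist");cv2.imwrite("pics/w5.png",W["pixels"])
b=max(blobs(mask(W,"blue"),(200,100,450,300)),key=lambda b:b[1][4]);print(b[0],b[1],plane(W,b[0],145))
x,y,w,h,_=b[1]; print("disc",plane(W,(x+w/2,y+h-w/2),154))
T=r.snapshot("top")
for c in("red","yellow"):
    b=max(blobs(mask(T,c),(140,100,260,290)),key=lambda b:b[1][4]);print(c,b[0],plane(T,b[0],150))
E
python3 d.py 621.6,-54.5,117
```

```text
tool_pos: [526.2, 174.9, 195.7]
tool_pos: [620.8, -54.8, 195.2]
[321.4 217.8] [ 291  184   61   67 3115] [620.78865231 -55.253728   145.        ]
disc [619.38335564 -55.21524283 154.        ]
red [179.3 183.8] [555.1231785  314.79966573 150.        ]
yellow [181.1 225.9] [468.12545486 308.57258228 150.        ]
621.6,-54.5,117 -> [-0.8 -0.5 78.5]
[620.8 -54.1 195.5] [ 180.    -0.  -178.2]
```

```bash
python3 steer.py '[[[0, 0, 0, 0, -0.5, 30, 70], [0, 0, 0, 0, -0.5, 60, 70], [0, 0, 0, 0, -0.5, 76, 70], [0, 0, 0, 0, -0.5, 76, 70], [0, 0, 0, 0, -0.5, 76, 40], [0, 0, 0, 0, -0.5, 76, 40], [0, 0, 0, 0, -0.5, 76, 40], [0, 0, 0, 0, -0.5, 76, 40]]]' 40; python3 d.py 385.5,309.5,250
```

```text
time: 15.15
tool_pos: [622.4, -55.8, 121.6]
tcp_rot: [-180.0, 0.2, -178.2]
ft_force: [0.3, 0.6, 7.3]
finger_gap: 42.7
grip_force: 40.9
385.5,309.5,250 -> [ 225.1  372.4 -129.3]
[622.4 -55.8 121.6] [-180.     0.2 -178.2]
```

```bash
python3 steer.py '[[[0, 0, 0, 0, 0, -35, 40], [0, 0, 0, 0, 0, -80, 40], [0, 0, 0, 0, 0, -135, 40], [0, 0, 0, 28, 37, -140, 40], [0, 0, 0, 60, 77, -140, 40], [0, 0, 0, 92, 120, -140, 40], [0, 0, 0, 124, 163, -140, 40], [0, 0, 0, 156, 207, -140, 40]]]' | grep pos && python3 steer.py '[[[0, 0, 0, 35, 40, 0, 40], [0, 0, 0, 62, 85, 0, 40], [0, 0, 0, 69, 130, 0, 40], [0, 0, 0, 69, 165, 0, 40], [0, 0, 0, 69, 165, 0, 40], [0, 0, 0, 69, 165, 0, 40]]]' | grep -E "pos|ft_"; python3 d.py 385.5,309.5,126
```

```text
tool_pos: [457.5, 147.3, 259.7]
tool_pos: [384.6, 308.8, 259.4]
ft_force: [0.8, 0.4, -1.9]
385.5,309.5,126 -> [ -1.    0.8 133.4]
[384.6 308.8 259.4] [-180.    -0.  -178.2]
```

```bash
python3 steer.py '[[[0, 0, 0, 0, 0, 35, 40], [0, 0, 0, 0, 0, 85, 40], [0, 0, 0, 0, 0, 122, 40], [0, 0, 0, 0, 0, 131, 40], [0, 0, 0, 0, 0, 134, 40], [0, 0, 0, 0, 0, 134, 40]]]' | grep -E 'pos|ft_'; python3 steer.py '[[[0, 0, 0, 0, 0, 1, 40], [0, 0, 0, 0, 0, 1.5, 40], [0, 0, 0, 0, 0, 1.5, 40]]]'| grep -E 'pos|ft_'
```

```text
tool_pos: [385.9, 309.6, 127.5]
ft_force: [-0.3, -0.6, -1.0]
tool_pos: [384.8, 309.3, 124.4]
ft_force: [-0.3, -1.2, -1.4]
```

```bash
python3 steer.py '[[[0, 0, 0, 0, 0, 1, 40], [0, 0, 0, 0, 0, 1, 40]]]' | grep -E 'pos|ft_'; python3 steer.py '[[[0, 0, 0, 0, 0, 0.8, 40], [0, 0, 0, 0, 0, 0.8, 40]]]'| grep -E 'pos|ft_'
```

```text
tool_pos: [385.0, 309.3, 123.6]
ft_force: [-1.1, -0.2, 3.0]
tool_pos: [385.3, 309.5, 123.6]
ft_force: [-2.0, -2.4, 8.9]
```

```bash
python3 steer.py '[[[0, 0, 0, 0, 0, 0, 70], [0, 0, 0, 0, 0, 0, 70], [0, 0, 0, 0, 0, 0, 70], [0, 0, 0, 0, 0, -30, 70], [0, 0, 0, 0, 0, -75, 70], [0, 0, 0, -20, -40, -75, 75], [0, 0, 0, -50, -80, -75, 75], [0, 0, 0, -85, -120, -75, 75]]]' |grep pos&& python3 steer.py '[[[0, 0, 0, -36, -46, 0, 75], [0, 0, 0, -72, -94, 0, 75], [0, 0, 0, -108, -142, 0, 75], [0, 0, 0, -136, -178, 0, 75], [0, 0, 0, -136, -178, 0, 75], [0, 0, 0, -136, -178, 0, 75]]]'|grep pos
python3 - <<'E'
from h import *
W=r.snapshot("wrist");cv2.imwrite("pics/w6.png",W["pixels"])
T=r.snapshot("top")
for c in HUE:
    b=max(blobs(mask(T,c),(140,100,260,290)),key=lambda b:b[1][4]);print(c,b[0],plane(T,b[0],150))
def lid(s,roi):
    m=(s["pixels"].max(2)<45).astype(np.uint8);b=max(blobs(m,roi),key=lambda b:b[1][4]);return b
b=lid(T,(300,140,345,180));x,y,w,h,_=b[1];t=(x+w/2-.5,y+w/2-.5);print("T lid",b[1],plane(T,t,99))
E
python3 d.py 616,18.5,66
```

```text
tool_pos: [474.0, 190.9, 197.5]
tool_pos: [614.5, 18.2, 196.7]
red [181.3 184.7] [553.19737608 310.56977265 150.        ]
blue [180.9 266.9] [385.13375794 306.75839231 150.        ]
yellow [181.  225.8] [468.33158225 308.78472678 150.        ]
T lid [300 140  45  34 684] [607.0377988   20.95722358  99.        ]
616,18.5,66 -> [ -1.7  -0.7 131.2]
[614.3  19.1 197.2] [ 180.    -0.  -178.2]
```

View pics/w6.png

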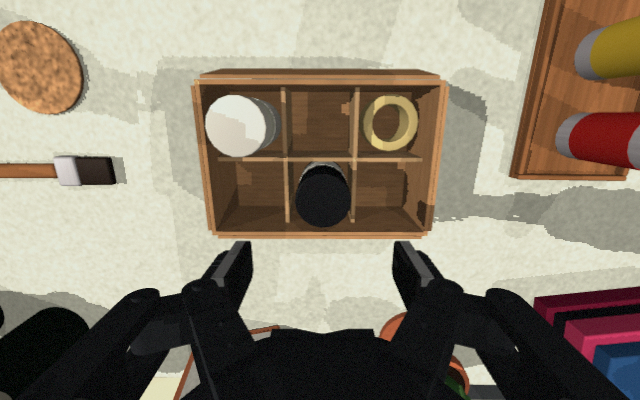

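The wrist view shows the black lid disc at (323,197) alone in the back middle compartment, divider crossings at (286,158) and (354,159), and the white lid and tape in their front corners. The cans stand in the tray at right.

```bash
python3 - <<'E'
from h import *
W=r.snapshot("wrist");T=r.snapshot("top")
t=(260+254/4-.375,120+158/4-.375)
print(plane(W,(323,197),99),tri((W,(323,197)),(T,t)))
for p in((286,158),(354,159)):print(plane(W,p,64))
E
python3 d.py 616,18.5,66
```

```text
[612.57696565  19.98983224  99.        ] (array([615.27282368,  19.41064622,  89.70234785]), [np.float64(0.7132816416058682), np.float64(0.713281641605841)])
[583.82043239 -17.54688578  64.        ]
[582.68143559  49.97993792  64.        ]
616,18.5,66 -> [ -1.6  -0.8 131.5]
[614.4  19.2 197.5] [ 180.     0.  -178.1]
```

```bash
python3 steer.py '[[[0, 0, 0, 0, 0, 40, 75], [0, 0, 0, 0, 0, 85, 75], [0, 0, 0, 0, 0, 118, 75], [0, 0, 0, 0, 0, 128, 75], [0, 0, 0, 0, 0, 128, 75]]]' |grep -E 'pos|ft_'; python3 steer.py '[[[0, 0, 0, 0, 0, 0, 48], [0, 0, 0, 0, 0, 0, 48], [0, 0, 0, 0, 0, 0, 48], [0, 0, 0, 0, 0, 0, 48]]]' 50; python3 d.py 501.5,-300.5,190
```

```text
tool_pos: [614.6, 18.6, 69.5]
ft_force: [0.2, -0.0, 0.9]
time: 21.6
tool_pos: [616.7, 18.2, 71.9]
tcp_rot: [-180.0, 0.2, -178.2]
ft_force: [-0.4, 1.8, 7.3]
finger_gap: 50.6
grip_force: 52.6
501.5,-300.5,190 -> [ 124.6 -315.  -118.6]
[616.7  18.2  71.9] [-180.     0.2 -178.2]
```

```bash
python3 steer.py '[[[0, 0, 0, 0, 0, -30, 48], [0, 0, 0, 0, 0, -75, 48], [0, 0, 0, 0, 0, -125, 48], [0, 0, 0, 12, -32, -128, 48], [0, 0, 0, 30, -78, -128, 48], [0, 0, 0, 48, -124, -128, 48], [0, 0, 0, 67, -170, -128, 48], [0, 0, 0, 86, -217, -128, 48]]]' | grep pos && python3 steer.py '[[[0, 0, 0, 18, -45, 0, 48], [0, 0, 0, 32, -82, 0, 48], [0, 0, 0, 39, -98, 0, 48], [0, 0, 0, 39, -98, 0, 48], [0, 0, 0, 39, -98, 0, 48]]]' | grep -E "pos|ft_|gap"; python3 -c "
from h import *
W=r.snapshot('wrist');cv2.imwrite('pics/w7.png',W['pixels'])"; python3 d.py 501.5,-300.5,77
```

```text
tool_pos: [534.9, -202.9, 197.9]
tool_pos: [500.1, -299.5, 197.3]
ft_force: [1.1, 0.7, -2.5]
finger_gap: 50.3
501.5,-300.5,77 -> [ -1.2  -1.3 120.3]
[ 500.2 -299.3  197.3] [ 180.     0.  -178.1]
```

View pics/w7.png

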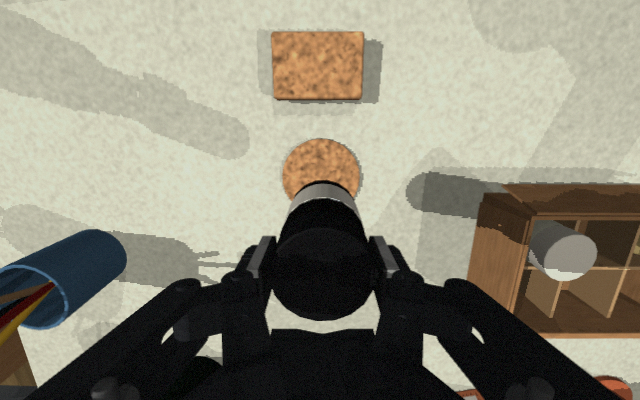

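The wrist view shows the jar upright in the grip. The coaster spans columns 282–361 with its near edge at row 138, and the brush is hidden behind the gripper.

```bash
python3 - <<'E'
from h import *
W=r.snapshot("wrist")
for p in((321.5,138),(282,174),(361,174)):print(plane(W,p,5).round(1))
E
python3 steer.py '[[[0, 0, 0, -1, -1, 35, 48], [0, 0, 0, -1, -1, 80, 48], [0, 0, 0, -1, -1, 108, 48], [0, 0, 0, -1, -1, 118, 48], [0, 0, 0, -1, -1, 120, 48], [0, 0, 0, -1, -1, 120, 48]]]'|grep -E "pos|ft_"; python3 steer.py '[[[0, 0, 0, 0, 0, 1, 48], [0, 0, 0, 0, 0, 1.5, 48], [0, 0, 0, 0, 0, 1.5, 48]]]'|grep -E "pos|ft_"
```

```text
[ 454.2 -301.3    5. ]
[ 499.  -348.3    5. ]
[ 495.9 -251.5    5. ]
tool_pos: [501.7, -302.0, 78.9]
ft_force: [-0.2, 0.1, -1.6]
tool_pos: [500.8, -301.7, 76.1]
ft_force: [-0.5, 0.5, -2.4]
```

```bash
python3 steer.py '[[[0, 0, 0, -0.5, 1, 1, 48], [0, 0, 0, -0.5, 1, 1.5, 48], [0, 0, 0, -0.5, 1, 1.5, 48]]]' | grep -E 'pos|ft_'; python3 steer.py '[[[0, 0, 0, 0, 0, 1, 48], [0, 0, 0, 0, 0, 1, 48]]]'| grep -E 'pos|ft_'
```

```text
tool_pos: [501.1, -300.5, 74.1]
ft_force: [0.2, 0.1, -1.4]
tool_pos: [501.1, -300.5, 73.2]
ft_force: [-0.1, -0.8, -1.9]
```

```bash
python3 steer.py '[[[0, 0, 0, 0, 0, 0.8, 48], [0, 0, 0, 0, 0, 0.8, 48]]]' | grep -E 'pos|ft_'
```

```text
tool_pos: [501.4, -300.6, 73.0]
ft_force: [-2.8, 2.1, 3.7]
```

```bash
python3 steer.py '[[[0, 0, 0, 0, 0, 0, 75], [0, 0, 0, 0, 0, 0, 75], [0, 0, 0, 0, 0, 0, 75], [0, 0, 0, 0, 0, -30, 75], [0, 0, 0, 0, 0, -80, 75], [0, 0, 0, 0, 0, -125, 75], [0, 0, 0, 10, 40, -127, 75], [0, 0, 0, 20, 90, -127, 75]]]' |grep pos&& python3 steer.py '[[[0, 0, 0, 8, 55, 0, 70], [0, 0, 0, 18, 113, 0, 70], [0, 0, 0, 27, 171, 0, 70], [0, 0, 0, 36, 229, 0, 70], [0, 0, 0, 45, 287, 0, 70], [0, 0, 0, 54, 345, 0, 70], [0, 0, 0, 62, 403, 0, 70], [0, 0, 0, 70, 461, 0, 70]]]'|grep pos; python3 steer.py '[[[0, 0, 0, 7, 50, 0, 70], [0, 0, 0, 7, 62, 0, 70], [0, 0, 0, 7, 62, 0, 70]]]'|grep pos;python3 - <<'E'
from h import *
W=r.snapshot("wrist");T=r.snapshot("top");cv2.imwrite("pics/t8.png",T["pixels"])
b=max(blobs(mask(W,"blue"),(200,100,450,300)),key=lambda b:b[1][4]);print(b[0],b[1],plane(W,b[0],147))
E
python3 d.py 385.2,309,121
```

```text
tool_pos: [478.6, -211.2, 200.6]
tool_pos: [393.6, 249.3, 199.9]
tool_pos: [385.0, 309.4, 199.3]
[323.1 215.9] [ 294  183   59   66 3061] [384.30814464 310.14903271 147.        ]
385.2,309,121 -> [ 0.2  0.9 78.4]
[385.4 308.2 199.4] [-180.    -0.  -178.3]
```

View pics/t8.png

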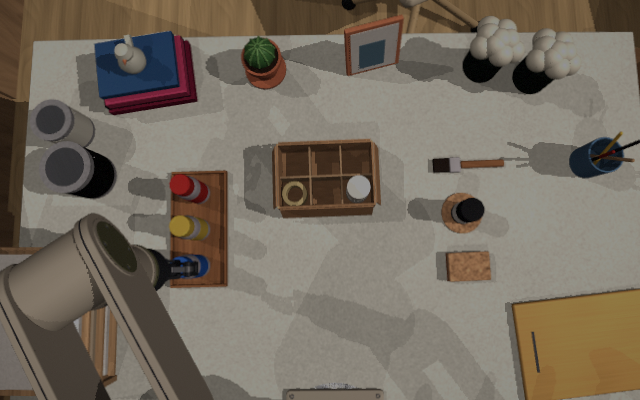

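The top view shows the black jar standing on the coaster (lid at 469,210; coaster at 462,213) and the cans in the tray at (184,187), (183,227) and (190,265). The white jar, tape and brush are unchanged.

```bash
python3 -c "
from h import *
T=r.snapshot('top');print(plane(T,(470,209.5),100))"; python3 steer.py '[[[0, 0, 0, 0, 0.5, 30, 70], [0, 0, 0, 0, 0.5, 60, 70], [0, 0, 0, 0, 0.5, 76, 70], [0, 0, 0, 0, 0.5, 76, 70], [0, 0, 0, 0, 0.5, 76, 40], [0, 0, 0, 0, 0.5, 76, 40], [0, 0, 0, 0, 0.5, 76, 40], [0, 0, 0, 0, 0.5, 76, 40]]]' 40; python3 d.py 620,-54.5,265
```

```text
[ 500.26553682 -294.51016907  100.        ]
time: 28.85
tool_pos: [386.3, 310.3, 125.2]
tcp_rot: [179.9, 0.2, -178.2]
ft_force: [0.4, -0.7, 6.4]
finger_gap: 42.8
grip_force: 41.5
620,-54.5,265 -> [-222.6 -371.7 -139.7]
[386.3 310.3 125.2] [ 179.9    0.2 -178.2]
```

```bash
python3 steer.py '[[[0, 0, 0, 0, 0, -35, 40], [0, 0, 0, 0, 0, -80, 40], [0, 0, 0, 0, 0, -135, 40], [0, 0, 0, -8, -40, -140, 40], [0, 0, 0, -30, -82, -140, 40], [0, 0, 0, -60, -125, -140, 40], [0, 0, 0, -92, -168, -140, 40], [0, 0, 0, -124, -212, -140, 40]]]' | grep pos && python3 steer.py '[[[0, 0, 0, -32, -46, 0, 40], [0, 0, 0, -64, -92, 0, 40], [0, 0, 0, -90, -136, 0, 40], [0, 0, 0, -99.5, -159, 0, 40], [0, 0, 0, -99.5, -159, 0, 40], [0, 0, 0, -99.5, -159, 0, 40]]]' | grep -E "pos|ft_"; python3 d.py 620.7,-54,126;python3 -c "
from h import *
W=r.snapshot('wrist');cv2.imwrite('pics/w9.png',W['pixels'])"
```

```text
tool_pos: [516.5, 100.3, 263.7]
tool_pos: [619.7, -53.2, 263.5]
ft_force: [-0.6, 0.2, -1.9]
620.7,-54,126 -> [ -1.1  -0.9 137.5]
[619.7 -53.2 263.5] [ 180.    -0.  -178.2]
```

View pics/w9.png

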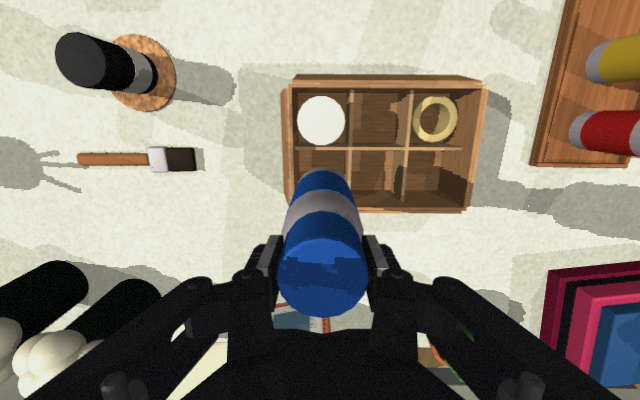

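The blue can is upright in the grip over the back right compartment. Divider crossings are at (349,148) and (408,149), and the jar stands on the coaster at left.

```bash
python3 - <<'E'
from h import *
W=r.snapshot("wrist")
for p in((349,148),(408,149)):print(plane(W,p,64).round(1))
E
python3 steer.py '[[[0, 0, 0, 0, -1, 30, 40], [0, 0, 0, -1, -1, 60, 40], [0, 0, 0, -1, -1, 90, 40], [0, 0, 0, -1, -1, 120, 40], [0, 0, 0, -1, -1, 132, 40], [0, 0, 0, -1, -1, 137, 40], [0, 0, 0, -1, -1, 137, 40]]]'|grep -E "pos|ft_"
```

```text
[585. -21.  64.]
[583.9  51.2  64. ]
tool_pos: [621.6, -55.0, 127.5]
ft_force: [0.9, 0.3, -1.3]
```

```bash
python3 steer.py '[[[0, 0, 0, 0, 0, 1, 40], [0, 0, 0, 0, 0, 2, 40], [0, 0, 0, 0, 0, 2, 40]]]' | grep -E 'pos|ft_'; python3 steer.py '[[[0, 0, 0, 0, 0, 0.8, 40], [0, 0, 0, 0, 0, 0.8, 40]]]'| grep -E 'pos|ft_'
```

```text
tool_pos: [621.2, -55.3, 124.8]
ft_force: [-0.6, -0.2, -1.9]
tool_pos: [621.1, -55.2, 123.6]
ft_force: [0.2, 0.6, -1.0]
```

```bash
python3 steer.py '[[[0, 0, 0, 0, 0, 0.8, 40], [0, 0, 0, 0, 0, 0.8, 40]]]'| grep -E 'pos|ft_'
```

```text
tool_pos: [621.3, -55.3, 123.3]
ft_force: [0.6, -0.0, 2.5]
```

```bash
python3 steer.py '[[[0, 0, 0, 0, 0, 0.5, 70], [0, 0, 0, 0, 0, 0.5, 70], [0, 0, 0, 0, 0, 0.5, 70], [0, 0, 0, 0, 0, -30, 70], [0, 0, 0, 0, 0, -75, 70], [0, 0, 0, 15, 40, -77, 70], [0, 0, 0, 33, 87, -77, 70], [0, 0, 0, 52, 137, -77, 70]]]' |grep pos&& python3 steer.py '[[[0, 0, 0, 19, 50, 0, 70], [0, 0, 0, 38, 100, 0, 70], [0, 0, 0, 57, 150, 0, 70], [0, 0, 0, 74, 197, 0, 70], [0, 0, 0, 88, 234, 0, 70], [0, 0, 0, 88, 234, 0, 70], [0, 0, 0, 88, 234, 0, 70]]]'|grep pos
python3 - <<'E'
from h import *
W=r.snapshot("wrist")
b=max(blobs(mask(W,"yellow"),(200,100,450,300)),key=lambda b:b[1][4]);print(b[0],b[1],plane(W,b[0],147))
T=r.snapshot("top")
b=max(blobs(mask(T,"blue"),(265,120,385,220)),key=lambda b:b[1][4]);print("blue",b[0],plane(T,b[0],149))
E
python3 d.py 470.3,311,122
```

```text
tool_pos: [564.4, 81.1, 200.1]
tool_pos: [469.8, 311.0, 199.8]
[323.5 214.5] [ 294  181   60   67 3122] [468.15422253 311.98081302 147.        ]
blue [358.3 150.8] [620.12258853 -55.66753532 149.        ]
470.3,311,122 -> [-0.1  0.7 77.8]
[470.2 310.3 199.8] [-180.     0.  -178.3]
```

Blue is back in its compartment. Next is yellow.

```bash
python3 steer.py '[[[0, 0, 0, 0, 0.5, 30, 70], [0, 0, 0, 0, 0.5, 60, 70], [0, 0, 0, 0, 0.5, 76, 70], [0, 0, 0, 0, 0.5, 76, 70], [0, 0, 0, 0, 0.5, 76, 40], [0, 0, 0, 0, 0.5, 76, 40], [0, 0, 0, 0, 0.5, 76, 40], [0, 0, 0, 0, 0.5, 76, 40]]]' 40; python3 d.py 548.5,15.5,265
```

```text
time: 35.42
tool_pos: [470.8, 312.3, 125.8]
tcp_rot: [179.9, 0.2, -178.2]
ft_force: [0.4, -0.4, 6.3]
finger_gap: 42.8
grip_force: 41.4
548.5,15.5,265 -> [ -68.8 -298.9 -139.4]
[470.8 312.3 125.8] [ 179.9    0.2 -178.2]
```

```bash
python3 steer.py '[[[0, 0, 0, 0, 0, -35, 40], [0, 0, 0, 0, 0, -80, 40], [0, 0, 0, 0, 0, -135, 40], [0, 0, 0, -5, -45, -140, 40], [0, 0, 0, -15, -95, -140, 40], [0, 0, 0, -28, -145, -140, 40], [0, 0, 0, -41, -195, -140, 40], [0, 0, 0, -54, -245, -140, 40]]]' | grep pos && python3 steer.py '[[[0, 0, 0, -11, -38, 0, 40], [0, 0, 0, -15, -54, 0, 40], [0, 0, 0, -15, -54, 0, 40], [0, 0, 0, -15, -54, 0, 40]]]' | grep -E "pos|ft_"; python3 d.py 548.5,15.5,127
```

```text
tool_pos: [531.3, 67.1, 264.0]
tool_pos: [547.6, 16.3, 263.8]
ft_force: [0.7, 0.2, -2.1]
548.5,15.5,127 -> [ -0.9  -0.9 136.8]
[547.6  16.3 263.8] [ 180.    -0.  -178.2]
```

```bash
python3 steer.py '[[[0, 0, 0, 0, -1, 30, 40], [0, 0, 0, -0.5, -1, 60, 40], [0, 0, 0, -0.5, -1, 90, 40], [0, 0, 0, -0.5, -1, 120, 40], [0, 0, 0, -0.5, -1, 132, 40], [0, 0, 0, -0.5, -1, 137, 40], [0, 0, 0, -0.5, -1, 137, 40]]]'|grep -E "pos|ft_";python3 steer.py '[[[0, 0, 0, 0, 0, 1, 40], [0, 0, 0, 0, 0, 1.5, 40], [0, 0, 0, 0, 0, 1.5, 40]]]' | grep -E 'pos|ft_'
```

```text
tool_pos: [548.9, 14.4, 127.8]
ft_force: [-0.1, 0.2, -1.4]
tool_pos: [548.6, 14.0, 125.7]
ft_force: [0.5, -0.0, -1.3]
```

```bash
python3 steer.py '[[[0, 0, 0, 0, 0, 0.8, 40], [0, 0, 0, 0, 0, 0.8, 40]]]'| grep -E 'pos|ft_'
```

```text
tool_pos: [548.3, 14.0, 124.5]
ft_force: [0.0, -0.5, -1.3]
```

```bash
python3 steer.py '[[[0, 0, 0, 0, 0, 0.8, 40], [0, 0, 0, 0, 0, 0.8, 40]]]'| grep -E 'pos|ft_'; python3 steer.py '[[[0, 0, 0, 0, 0, 0.6, 40], [0, 0, 0, 0, 0, 0.6, 40]]]'| grep -E 'pos|ft_'
```

```text
tool_pos: [548.5, 14.1, 123.8]
ft_force: [-0.8, 0.0, -1.2]
tool_pos: [548.8, 14.0, 123.8]
ft_force: [-0.4, -0.7, 4.5]
```

Contact. I release yellow and go to red at (555,313.5), delta (6.3,299.5).

```bash
python3 steer.py '[[[0, 0, 0, 0, 0, 0, 70], [0, 0, 0, 0, 0, 0, 70], [0, 0, 0, 0, 0, 0, 70], [0, 0, 0, 0, 0, -30, 70], [0, 0, 0, 0, 0, -75, 70], [0, 0, 0, -3, 40, -77, 70], [0, 0, 0, -6, 90, -77, 70], [0, 0, 0, -9, 140, -77, 70]]]' |grep pos&& python3 steer.py '[[[0, 0, 0, -2, 50, 0, 70], [0, 0, 0, -4, 100, 0, 70], [0, 0, 0, -6, 145, 0, 70], [0, 0, 0, -6.5, 159, 0, 70], [0, 0, 0, -6.5, 159, 0, 70], [0, 0, 0, -6.5, 159, 0, 70]]]'|grep pos
python3 - <<'E'
from h import *
W=r.snapshot("wrist")
b=max(blobs(mask(W,"red"),(200,100,450,300)),key=lambda b:b[1][4]);print(b[0],b[1],plane(W,b[0],147))
T=r.snapshot("top")
b=max(blobs(mask(T,"yellow"),(305,160,345,210)),key=lambda b:b[1][4]);print("yel",b[0],plane(T,b[0],149))
E
python3 d.py 555,313,122
```

```text
tool_pos: [553.1, 155.5, 200.4]
tool_pos: [554.9, 312.1, 200.1]
[324.8 215. ] [ 295  182   60   66 3017] [553.66911535 314.09326701 147.        ]
yel [325.3 186.1] [547.14092024  13.17779494 149.        ]
555,313,122 -> [-0.   1.  78.3]
[555.  312.  200.3] [-180.     0.  -178.3]
```

```bash
python3 steer.py '[[[0, 0, 0, 0, 1, 30, 70], [0, 0, 0, 0, 1, 60, 70], [0, 0, 0, 0, 1, 76, 70], [0, 0, 0, 0, 1, 76, 70], [0, 0, 0, 0, 1, 76, 40], [0, 0, 0, 0, 1, 76, 40], [0, 0, 0, 0, 1, 76, 40], [0, 0, 0, 0, 1, 76, 40]]]' 40; python3 d.py 616.5,85,265
```

```text
time: 41.78
tool_pos: [555.8, 314.8, 126.2]
tcp_rot: [179.9, 0.2, -178.2]
ft_force: [0.8, -1.6, 6.1]
finger_gap: 42.8
grip_force: 41.0
616.5,85,265 -> [ -53.9 -231.5 -138.8]
[555.8 314.8 126.2] [ 179.9    0.2 -178.2]
```

```bash
python3 steer.py '[[[0, 0, 0, 0, 0, -35, 40], [0, 0, 0, 0, 0, -80, 40], [0, 0, 0, 0, 0, -135, 40], [0, 0, 0, -8, -40, -140, 40], [0, 0, 0, -20, -90, -140, 40], [0, 0, 0, -33, -140, -140, 40], [0, 0, 0, -45, -190, -140, 40], [0, 0, 0, -54, -231, -140, 40]]]' | grep pos && python3 steer.py '[[[0, 0, 0, 0, 0, 0, 40], [0, 0, 0, 0, 0, 0, 40], [0, 0, 0, 0, 0, 0, 40]]]' | grep -E "pos|ft_"; python3 d.py 616.5,85,127.5
```

```text
tool_pos: [616.0, 83.3, 264.3]
tool_pos: [615.5, 86.4, 264.2]
ft_force: [0.1, 0.2, -1.6]
616.5,85,127.5 -> [ -1.   -1.5 136.7]
[615.5  86.4 264.2] [ 180.    -0.  -178.1]
```

```bash
python3 steer.py '[[[0, 0, 0, 0, -1, 30, 40], [0, 0, 0, -0.5, -1.5, 60, 40], [0, 0, 0, -0.5, -1.5, 90, 40], [0, 0, 0, -0.5, -1.5, 120, 40], [0, 0, 0, -0.5, -1.5, 132, 40], [0, 0, 0, -0.5, -1.5, 137, 40], [0, 0, 0, -0.5, -1.5, 137, 40]]]'|grep -E "pos|ft_";python3 steer.py '[[[0, 0, 0, 0, 0, 1, 40], [0, 0, 0, 0, 0, 1.5, 40], [0, 0, 0, 0, 0, 1.5, 40]]]' | grep -E 'pos|ft_'; python3 steer.py '[[[0, 0, 0, 0, 0, 0.8, 40], [0, 0, 0, 0, 0, 0.8, 40]]]'| grep -E 'pos|ft_'
```

```text
tool_pos: [616.8, 84.0, 128.1]
ft_force: [-0.0, 0.5, -1.5]
tool_pos: [616.5, 83.6, 126.1]
ft_force: [0.1, -0.0, -1.4]
tool_pos: [616.2, 83.7, 124.8]
ft_force: [0.0, 0.1, -0.9]
```

```bash
python3 steer.py '[[[0, 0, 0, 0, 0, 0.7, 40], [0, 0, 0, 0, 0, 0.7, 40]]]'| grep -E 'pos|ft_'
```

```text
tool_pos: [616.4, 83.7, 124.3]
ft_force: [-0.2, -0.8, -0.4]
```

```bash
python3 steer.py '[[[0, 0, 0, 0, 0, 0.7, 40], [0, 0, 0, 0, 0, 0.7, 40]]]'| grep -E 'pos|ft_'
```

```text
tool_pos: [616.8, 83.7, 124.3]
ft_force: [-1.1, -0.3, 6.1]
```

Contact. I release and back up and away toward the robot, then check everything.

```bash
python3 steer.py '[[[0, 0, 0, 0, 0, 0, 70], [0, 0, 0, 0, 0, 0, 70], [0, 0, 0, 0, 0, 0, 70], [0, 0, 0, 0, 0, -30, 70], [0, 0, 0, 0, 0, -80, 70], [0, 0, 0, 10, 0, -130, 70], [0, 0, 0, 60, 10, -150, 70], [0, 0, 0, 120, 30, -150, 70]]]' |grep pos; python3 steer.py '[[[0, 0, 0, 20, 50, 0, 70], [0, 0, 0, 40, 100, 0, 70], [0, 0, 0, 60, 150, 0, 70], [0, 0, 0, 60, 150, 0, 70], [0, 0, 0, 60, 150, 0, 70]]]'|grep -E 'pos|ft_';python3 - <<'E'
from h import *
T=r.snapshot("top");S=r.snapshot("scene")
a=T["pixels"][110:260,255:515];b=S["pixels"][110:270,190:410]
cv2.imwrite("pics/tf.png",cv2.resize(a,None,fx=3,fy=3,interpolation=cv2.INTER_CUBIC)); cv2.imwrite("pics/sf.png",cv2.resize(b,None,fx=3,fy=3,interpolation=cv2.INTER_CUBIC))
for c in HUE:
    bT=max(blobs(mask(T,c),(265,130,385,220),25),key=lambda q:q[1][4]);bS=min(blobs(mask(S,c),(245,140,360,270),100),key=lambda q:q[1][1])
    print(c,bT[0],bS[0],tri((T,bT[0]),(S,bS[0])))
E
```

```text
tool_pos: [496.5, 109.7, 276.1]
tool_pos: [431.6, 257.6, 273.4]
ft_force: [0.3, -0.2, -0.1]
red [292.  153.8] [347.3 201.1] (array([615.31678099,  81.68993944, 149.37491188]), [np.float64(0.10684717171976474), np.float64(0.10684717171984978)])
blue [358.3 150.8] [277.9 170.4] (array([620.31455703, -56.13749619, 149.51656983]), [np.float64(0.573962071411326), np.float64(0.5739620714112262)])
yellow [325.3 186.1] [333.5 162.9] (array([547.70351191,  13.75272167, 143.3440023 ]), [np.float64(0.5134482051812281), np.float64(0.5134482051812082)])
```

View pics/tf.png

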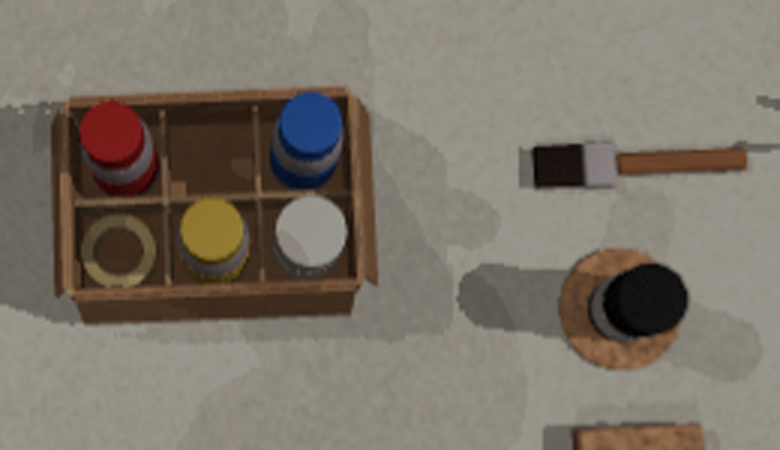

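View pics/sf.png

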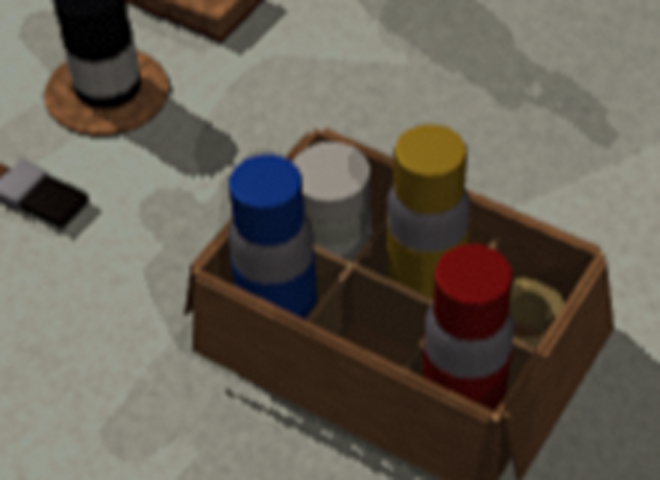

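Red, blue and yellow all stand upright in their original compartments, and the jar stands on the coaster. I'll check its centring once more with numbers.

Run:
```python
from h import *
T=r.snapshot("top");S=r.snapshot("scene")
q=[]
for s,roi in((T,(450,190,490,230)),(S,(205,85,240,150))):
    m=(s["pixels"].max(2)<40).astype(np.uint8);b=max(blobs(m,roi,20),key=lambda b:b[1][4]);print(b[0],b[1]);q.append((s,b[0]))
print(tri(*q))
print(plane(T,q[0][1],95),plane(S,q[1][1],88))
b=S["pixels"][85:160,195:260];cv2.imwrite("pics/j.png",cv2.resize(b,None,fx=8,fy=8,interpolation=cv2.INTER_CUBIC))
```

```text
[469.5 209.9] [456 198  28  25 523]
[221.2 114.9] [208 101  32  30 641]
(array([ 501.27089298, -299.39157594,   77.62992816]), [np.float64(0.21505112461562106), np.float64(0.21505112461563072)])
[ 499.86047269 -294.78423248   95.        ] [ 509.61920563 -290.04465589   88.        ]
```

View pics/j.png

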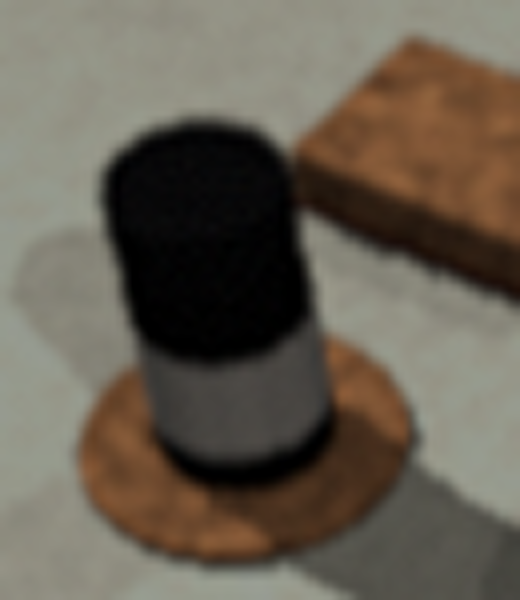

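The crop shows the jar upright, its foot near the middle of the coaster. The triangulated jar position (501,-299) agrees with the coaster centre (502,-300), so I hand in.

```bash
python3 -c "
from h import *
print(r.hand_in())"
```

```text
the job is handed in; nothing more can be done
None
```

The job is handed in: the black jar stands within a few mm of the coaster's centre, all three spray cans are upright in their original compartments, and the white jar and brush were not moved; hand-in returned no verdict.

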